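# Fill the gap in the spray-can rack

### The arm

A 7-joint arm with a two-finger parallel gripper is mounted at the origin on a cart in front of the work surface, level with it; the furniture and walls round the work are solid. World frame = base frame: x ahead of the robot, y to its left, z up, the work surface at z = 0. Lengths are in m, angles in degrees, forces in N, time in s.
With the tool pointing down it reaches from about 0.425 to 0.95 m from the base axis. Payload 16.7 kg.
Tool frame: the origin (TCP) lies midway between the tips of the shut fingers; the grasp point (between the pads) lies 19 mm behind it; z points along the fingers, y is the line along which they close (so a half turn about z gives the same grasp; the last joint's range is limited). The gripper opens to 94 mm and grips with 3 to 60 N. Pads are 16 mm wide; open, the fingers measure 119 mm over their backs; the gripper's body (75 mm by 177 mm) begins 78 mm behind the grasp point.
Start: joints at [68.669, 24.414, 4.234, 92.017, -1.954, 63.644, -3.845], TCP at [0.149, -0.658, 0.175] pointing down, gripper open.
Joint ranges: [-163.25, 163.25], [-28.42, 122.38], [-70.27, 78.77], [12.13, 141.07], [-58.53, 238.53], [9.26, 117.41], [-156.51, 156.51]. Speed limits (degrees/s): [108.29, 108.29, 136.94, 136.94, 172.46, 172.46, 172.46].

### API

Orientations are given as a 3x3 rotation matrix whose columns are the frame's x, y, z axes.
In Python, from cell import manip gives the robot as it stands. The module is installed in compiled form; this text tells all that it offers.
- The arm moves only by the shell command python3 -m jog 'ROWS'. ROWS is JSON, a list of rows, each a list of 7 numbers: the finger opening in m, from 0 to 0.094, then the shift along the tool's x, y, z in m, then the turn, a rotation vector about the tool's x, y, z in rad. A call has 1 to 20 rows; each row is the pose to reach, as a shift and turn from the pose commanded when the call began, along the tool's axes at that moment; what a row does not reach only later rows make up. A row lasts 1/12 s, in which the tool goes at most 41.7 mm and 7.16 degrees, less where a joint would pass 70% of its speed; a pose out of reach is approached as far as the arm can. A call with a gripper value outside its range is refused whole. The fingers move at their own pace and stop on an object; the grip force is fixed at half the most. Time passes only in rows, so rows that repeat a pose let the fingers close. It gives the time, the measured TCP pose, the force, the opening and the grip force at its end, in the units of the state.
- manip.sense(): the state, without advancing time (a new reading comes with each control period).
- manip.get_image(name): name is "scene" or "side" or "wrist"; returns the picture (480x640x3 uint8, red, green, blue); there is no depth.
- manip.get_calibration(name): a dict with "fov_y" (degrees; the focal length in pixels is half the picture's height over the tangent of half this angle, whatever the lens; pixels are square), "cx", "cy" (the principal point, pixels), "distortion" ([k1, k2, p1, p2, k3] as OpenCV has them; the pictures are not rectified), "rvec" (rotation vector, rad) and "tvec" (3), from world to camera coordinates, as OpenCV has them. Camera axes: x right, y down, z forward; pixel columns grow to the right and rows downward; lengths in m; the calibration is good to about 2 mm. A picture is of the moment at which its call begins: read the wrist's pose just before it. get_calibration takes no time and is no camera call; for the wrist camera it gives the pose at the moment of the call.
- manip.close_job(): hands the job in; it is judged then, once.
Trained networks look in the newest picture that a camera, given by its name, has taken for a name from the list of things; names that differ only in an ending like _2 or _b are one class to them, and where a whole thing is asked for, a point or a joint stands for the part that bears it (a point fixed in the world has none). Each returns a list of dicts, best first, with "confidence" (0 to 1); they miss things now and then, are a little off and sometimes report something else, mostly with a low value. They report only what shows in the picture. A call takes as long as a camera call. They do not tell look-alikes from the thing itself.
- manip.search_frame(thing, camera): "centre" ([x, y, z] in m, in world coordinates, good to about 4 mm: the middle of the surface that is visible of it).
The state is a dict: "time": time; "qpos": joint angles; "qd": joint speeds; "effort": joint torques, N m; "tcp_pos": TCP position; "orientation": TCP orientation; "force": force on the tool from outside, world axes, zero at the start; "wrist_torque": the same for the moment, N m; "gripper_width": opening from 0.0 (shut) to 1.0 (fully open); "grasp_force": force on a finger pad.
Only numpy, scipy, OpenCV 4.12 (cv2) and the standard library are available. Lean on these libraries where they do the work, as an engineer would, in place of code of your own. Each camera call takes 0.05 s, during which the arm holds its last target. There are 200 camera calls.

### The job

The low wooden rack on the bench holds three blue spray cans and has one empty place. Take the matching blue spray can that stands loose on the bench just to the right of the rack and lower it, in your grip, upright into the empty place until it is down on the rack's floor, then let go. Do not drop it in, and do not tip over the glue bottle.

Things in the scene. Friction and masses are not known exactly. Their poses are not given: they have to be found in the camera images.
- spray_can_center (a point): Centre (half-way up) of the loose blue spray can with a white lower label: round, upright, 52 mm in diameter, 161 mm tall, so this point is 80.5 mm above its underside; can be gripped on its side from 30 to 130 mm above its underside. 0.14 to 0.29 kg. z points up along the can; its yaw means nothing. It stands on the bench to the right of the rack, near a glue bottle and a food tin (75 mm wide, 58 mm tall).
- empty_cell (a point): Centre of the floor of the rack's one empty place (any of the four), 8 mm above the bench. y runs along the row, x across the rack, z up. Entered from above through a round 72 mm hole whose rim is 47 mm above this point. A can standing here has its centre 80.5 mm above this point; about 40 mm is free between it and a neighbouring can along y, and there is open room both ways along x.
- rack: Low wooden rack, fixed to the bench: closed sides and a cover board with four round holes in one row along its y axis, 92 mm apart (at y = -138, -46, 46 and 138 mm). 392 mm long (y), 122 mm deep (x); cover top 55 mm, end boards 66 mm above the bench. Three holes hold cans like the loose one, loose in their places, tops 169 mm above the bench. Origin at the centre of its underside.
- glue_bottle: White glue bottle with a red nozzle, 42 x 51 mm, 150 mm tall, standing loose on the bench near the spray can; a bystander. Origin at the centre of its underside, z up along the bottle.
Mind the look-alikes: they are no part of the job. Leave any green, purple or yellow look-alike of the part that bears spray_can_center alone.

How it is judged (in metres and radians):
On the way:
1. the can is lowered into the empty place while still held: its underside within 20 mm of the place's floor (horizontal distance between spray_can_center and empty_cell below 0.014 m and z of spray_can_center in the frame of empty_cell below 0.1005 m and contact force between the fingers and spray_can above 0.5 N), for 0.1 s.
At the end, for the whole second after the job is handed in: the loose spray can stands in the rack's formerly empty place, within 14 mm of its centre, upright within 10 degrees, its underside on the floor within 6 mm, released and at rest (horizontal distance between spray_can_center and empty_cell below 0.014 m and z of spray_can_center in the frame of empty_cell between 0.0745 and 0.0865 m and angle between spray_can_center's own z axis and vertical below 0.17 rad and linear speed of spray_can below 0.02 m/s); the robot touches nothing.
It fails at once if the glue bottle is tipped over (angle between glue_bottle's own z axis and vertical above 0.6 rad).
It also fails if it takes over 38 s, if anything falls off the work surface, if the arm or the gripper's body presses on something with over 40 N, if the wrist force passes 120 N, or if a joint passes its speed limit or range.

## Working session

There is one attempt and no reset: what is moved stays moved. The work goes in short steps, Python scripts to look and compute and a shell command to move; the robot and the scene stay as the last step left them, time stands still between calls to the robot, and variables do not carry over. Pictures are saved under pics/ and viewed, at most 10 in all, crops included, and the job is handed in when it is done.

```bash
mkdir -p pics; python3 - <<'E'
from cell import manip
import cv2
s=manip.sense();print(s['time'],s['tcp_pos'],s['orientation'],s['gripper_width'])
for c in("scene","side"):
    cv2.imwrite(f"pics/{c}0.png",manip.get_image(c)[:,:,::-1])
    for t in("spray_can_center","empty_cell","rack","glue_bottle"):
        try: print(c,t,[([round(float(v),3) for v in d['centre']],round(d['confidence'],2)) for d in manip.search_frame(t,c)])
        except Exception as e: print(c,t,e)
print(manip.sense()['time'])
E
```

```text
0.0 [ 0.14900174 -0.65783626  0.1741621 ] [[ 9.75284160e-01  2.20953943e-01 -4.03026366e-04]
 [ 2.20954284e-01 -9.75283322e-01  1.28308813e-03]
 [-1.09561510e-04 -1.34042593e-03 -9.99999096e-01]] 0.9985121298020051
scene spray_can_center [([0.585, -0.106, 0.093], 0.93), ([0.509, -0.083, 0.096], 0.89), ([0.416, -0.289, 0.085], 0.8), ([0.617, -0.21, 0.135], 0.56), ([0.652, -0.065, 0.099], 0.55)]
scene empty_cell []
scene rack [([0.518, 0.202, 0.052], 0.72)]
scene glue_bottle [([0.453, -0.185, 0.067], 0.86)]
side spray_can_center [([0.423, -0.291, 0.086], 0.94), ([0.661, -0.06, 0.096], 0.89), ([0.631, -0.211, 0.152], 0.81), ([0.513, -0.08, 0.1], 0.57)]
side empty_cell []
side rack [([0.521, 0.268, 0.048], 0.57)]
side glue_bottle [([0.454, -0.183, 0.065], 0.97)]
0.5
```

View pics/scene0.png

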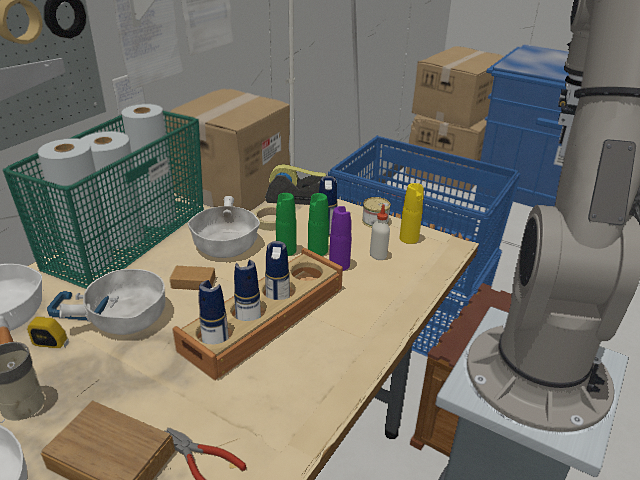

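View pics/side0.png

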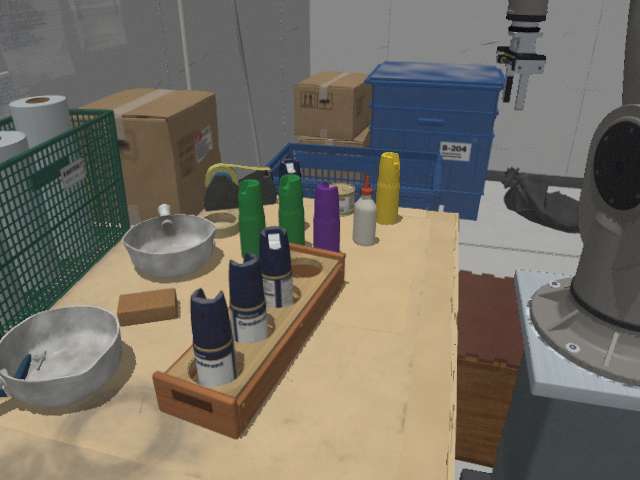

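The scene picture shows the empty place at the rack's right end, with the hole at about (306,271). The loose blue can stands behind the greens, top at about (330,180), next to the tin (376,210) and the glue bottle (380,235). In the side view the hole is at (305,268) and the can top at (290,160).

```bash
cat > h.py <<'E'
from cell import manip
import cv2, numpy as np
def K(c): f=240/np.tan(np.radians(c['fov_y'])/2); return np.array([[f,0,c['cx']],[0,f,c['cy']],[0,0,1.]])
def atz(c,uv,z):
    p=cv2.undistortPoints(np.array([[uv]],float),K(c),np.array(c['distortion']))[0,0]
    R=cv2.Rodrigues(np.array(c['rvec'],float))[0]; o=-R.T@np.array(c['tvec']).ravel(); d=R.T@[p[0],p[1],1]
    return (o+d*(z-o[2])/d[2]).round(4)
def proj(c,P): return cv2.projectPoints(np.array(P,float).reshape(-1,3),np.array(c['rvec'],float),np.array(c['tvec'],float),K(c),np.array(c['distortion']))[0].reshape(-1,2)
E
python3 - <<'E'
from h import *
a=manip.get_calibration('scene');b=manip.get_calibration('side')
for n,c,uv,z in [('hole',a,(306,271),.055),('hole',b,(304,268),.055),('can',a,(330,180),.161),('can',b,(290,160),.161),
 ('rnear',a,(341,281),.066),('lnear',a,(217,363),.066),('lfar',a,(176,331),.066),('rnear',b,(345,254),.066),('lnear',b,(238,414),.066),('lfar',b,(161,378),.066)]:
    print(n,atz(c,uv,z))
for n in('scene','side'):
    im=cv2.imread(f'pics/{n}0.png');cv2.imwrite(f'pics/{n}0c.png',cv2.resize(im[140:420,140:430],None,fx=2.1,fy=2.1,interpolation=cv2.INTER_CUBIC))
E
```

```text
hole [0.5313 0.0277 0.055 ]
hole [0.5289 0.0267 0.055 ]
can [ 0.6179 -0.2146  0.161 ]
can [ 0.6284 -0.2259  0.161 ]
rnear [0.4383 0.0287 0.066 ]
lnear [0.5016 0.3709 0.066 ]
lfar [0.6251 0.3486 0.066 ]
rnear [ 0.4654 -0.0204  0.066 ]
lnear [0.5109 0.3761 0.066 ]
lfar [0.6274 0.3462 0.066 ]
```

View pics/scene0c.png

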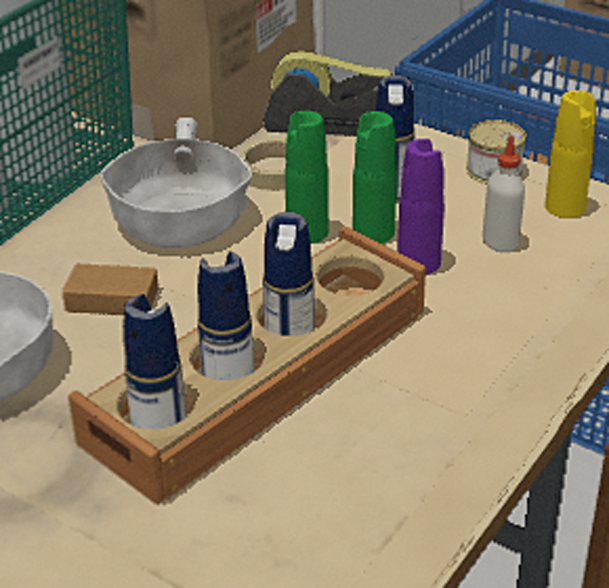

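The crop agrees: hole centre at scene (307,271), giving cell ≈ (0.530, 0.028). The near-left and far-left rack corners put it at the same point, with yaw about -6.6°. Can ≈ (0.62,-0.22). I'll move above the can and take a close look.

```bash
python3 -m jog '[[0.094,0,0,-0.04,0,0,0],[0.094,0.02,-0.01,-0.08,0,0,0],[0.094,0.5,-0.29,-0.17,0,0,-1.2],[0.094,0.5,-0.29,-0.17,0,0,-1.2],[0.094,0.5,-0.29,-0.17,0,0,-1.2],[0.094,0.5,-0.29,-0.17,0,0,-1.2],[0.094,0.5,-0.29,-0.17,0,0,-1.2],[0.094,0.5,-0.29,-0.17,0,0,-1.2],[0.094,0.5,-0.29,-0.17,0,0,-1.2],[0.094,0.5,-0.29,-0.17,0,0,-1.2],[0.094,0.5,-0.29,-0.17,0,0,-1.2],[0.094,0.5,-0.29,-0.17,0,0,-1.2],[0.094,0.5,-0.29,-0.17,0,0,-1.2],[0.094,0.5,-0.29,-0.17,0,0,-1.2],[0.094,0.5,-0.29,-0.17,0,0,-1.2],[0.094,0.5,-0.29,-0.17,0,0,-1.2],[0.094,0.5,-0.29,-0.17,0,0,-1.2],[0.094,0.5,-0.29,-0.17,0,0,-1.2]]'
python3 - <<'E'
from h import *
s=manip.sense();print(s['time'],s['tcp_pos'],s['orientation'],s['qpos'])
c=manip.get_calibration('wrist')
cv2.imwrite("pics/w1.png",manip.get_image('wrist')[:,:,::-1])
for t in("spray_can_center","glue_bottle"):print(t,[([round(float(v),3) for v in d['centre']],round(d['confidence'],2)) for d in manip.search_frame(t,'wrist')])
print('can top px',proj(c,[.62,-.22,.161]))
import json;json.dump({k:np.array(v).tolist() for k,v in c.items()},open('w1.json','w'))
E
```

```text
time: 2.0
tcp_pos: [0.5736, -0.2636, 0.3448]
orientation: [[0.145, 0.989, 0.0], [0.989, -0.145, 0.0], [0.0, 0.0, -1.0]]
force: [-0.2, -0.6, -0.7]
gripper_width: 1.002
grasp_force: 0.0
2.0 [ 0.57364505 -0.26360388  0.34477788] [[ 1.44804290e-01  9.89460312e-01  9.17665991e-05]
 [ 9.89460226e-01 -1.44804315e-01  4.14230606e-04]
 [ 4.23152945e-04  3.08170312e-05 -9.99999910e-01]] [ 35.42019699  16.07695716 -21.44499385  83.46050838   5.85015317
  81.56802682   5.55489143]
spray_can_center [([0.434, -0.298, 0.133], 0.93), ([0.528, -0.111, 0.147], 0.89), ([0.657, -0.098, 0.14], 0.85), ([0.594, -0.133, 0.149], 0.73), ([0.625, -0.218, 0.151], 0.59)]
glue_bottle [([0.468, -0.199, 0.093], 0.59)]
can top px [[354.08093671 161.63878664]]
```

View pics/w1.png

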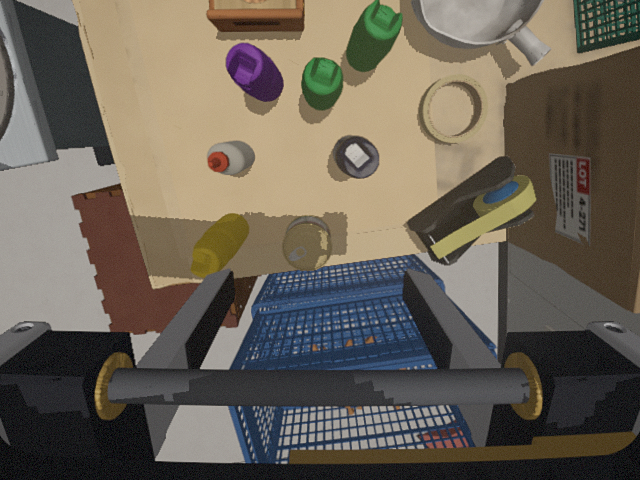

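The wrist picture shows the can almost straight below the camera at (357,157), with the tin at (308,243), the glue bottle at (228,158), and the greens and purple ahead. The fingers already close roughly along x, and the finger places on both sides of the can are free.

```bash
python3 - <<'E'
from h import *
import json
c=json.load(open('w1.json'))
R=cv2.Rodrigues(np.array(c['rvec']))[0];print('cam',-R.T@np.array(c['tvec']).ravel(),K(c)[0,0])
for uv,z in[((355,154),.161),((357,157),.13),((357,157),.1)]:print(atz(c,uv,z))
for r,z in((.026,.0),(.026,.12),(.026,.161)):
  for X in((.62,-.218),(.625,-.218)):
    p=proj(c,[[X[0]+r*np.cos(t),X[1]+r*np.sin(t),z] for t in np.arange(0,6.28,.2)]);print(X,z,p.min(0),p.max(0))
im=cv2.imread('pics/w1.png');cv2.imwrite('pics/w1c.png',cv2.resize(im[110:210,300:420],None,fx=5,fy=5,interpolation=cv2.INTER_CUBIC))
E
```

```text
cam [ 0.58535965 -0.18243315  0.55586892] 351.29899800228236
[ 0.622  -0.2119  0.161 ]
[ 0.6268 -0.218   0.13  ]
[ 0.6297 -0.2205  0.1   ]
(0.62, -0.218) 0.0 [326.91041721 134.41996501] [360.48281353 168.65904358]
(0.625, -0.218) 0.0 [330.11120845 133.94152181] [363.69036487 168.19993701]
(0.62, -0.218) 0.12 [329.25128329 135.21878918] [371.88648952 178.55127233]
(0.625, -0.218) 0.12 [333.31837176 134.61183339] [375.96146914 177.97456592]
(0.62, -0.218) 0.161 [330.37049039 135.60410088] [377.33500313 183.25870097]
(0.625, -0.218) 0.161 [334.85193103 134.93582368] [381.82426691 182.62659279]
```

View pics/w1c.png

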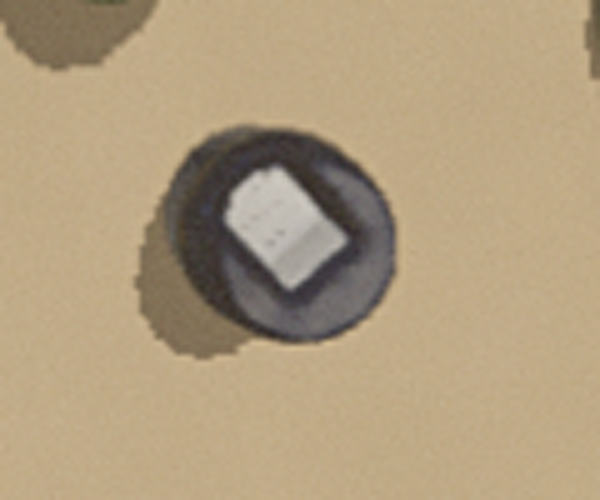

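```bash
python3 -m jog '[[0.094,0.0535,0.044,0,0,0,-0.03],[0.094,0.0535,0.044,0,0,0,-0.03],[0.094,0.0535,0.044,0.02,0,0,-0.03],[0.094,0.0535,0.044,0.06,0,0,-0.03],[0.094,0.0535,0.044,0.1,0,0,-0.03],[0.094,0.0535,0.044,0.13,0,0,-0.03],[0.094,0.0535,0.044,0.16,0,0,-0.03],[0.094,0.0535,0.044,0.19,0,0,-0.03],[0.094,0.0535,0.044,0.22,0,0,-0.03],[0.094,0.0535,0.044,0.24,0,0,-0.03],[0.094,0.0535,0.044,0.249,0,0,-0.03],[0.094,0.0535,0.044,0.249,0,0,-0.03]]' && python3 -m jog '[[0.03,0,0,0,0,0,0],[0.03,0,0,0,0,0,0],[0.03,0,0,0,0,0,0],[0.03,0,0,0,0,0,0],[0.03,0,0,0,0,0,0],[0.03,0,0,0,0,0,0],[0.03,0,0,0,0,0,0],[0.03,0,0,0,0,0,0]]'
```

```text
time: 3.15
tcp_pos: [0.6224, -0.2194, 0.094]
orientation: [[0.119, 0.993, -0.003], [0.993, -0.119, 0.001], [0.0, -0.003, -1.0]]
force: [-0.0, -0.1, 0.0]
gripper_width: 1.0
grasp_force: 0.0
time: 3.82
tcp_pos: [0.6243, -0.2185, 0.096]
orientation: [[0.118, 0.993, 0.0], [0.993, -0.118, 0.0], [0.0, 0.0, -1.0]]
force: [0.9, 1.2, 0.6]
gripper_width: 0.47
grasp_force: 28.8
```

```bash
python3 -m jog '[[0.03,0,0,-0.015,0,0,0],[0.03,0,0,-0.04,0,0,0],[0.03,0,0,-0.07,0,0,0],[0.03,0,0,-0.1,0,0,0],[0.03,0,0,-0.13,0,0,0],[0.03,0,0,-0.16,0,0,0],[0.03,0,0,-0.19,0,0,0],[0.03,0,0,-0.205,0,0,0],[0.03,0,0,-0.21,0,0,0],[0.03,0,0,-0.21,0,0,0]]'
python3 - <<'E'
from h import *
a=manip.get_image('scene')[:,:,::-1]; w=manip.get_image('wrist')[:,:,::-1]
cv2.imwrite("pics/l.png",np.hstack([cv2.resize(a[60:310,160:440],(448,400)),cv2.resize(w[0:480,150:520],(308,400))]))
E
```

```text
time: 4.65
tcp_pos: [0.6244, -0.2186, 0.3066]
orientation: [[0.118, 0.993, 0.001], [0.993, -0.118, -0.0], [-0.0, 0.001, -1.0]]
force: [0.1, 0.1, -2.5]
gripper_width: 0.464
grasp_force: 29.9
```

View pics/l.png

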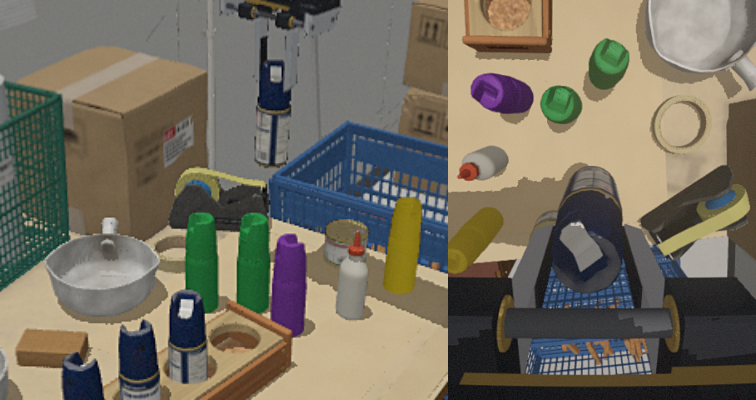

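The can is held upright on its slightly narrower cap. The rack's empty hole is visible in the wrist view's top left, at about (224,14). Next I'll move most of the way and look at the hole from there.

```bash
python3 -m jog '[[0.03,0.02,-0.01,0,0,0,0],[0.03,0.05,-0.028,0,0,0,0],[0.03,0.08,-0.046,0,0,0,0],[0.03,0.1,-0.066,0,0,0,0],[0.03,0.12,-0.086,0,0,0,0],[0.03,0.14,-0.105,0,0,0,0],[0.03,0.15,-0.118,0,0,0,0],[0.03,0.15,-0.123,0,0,0,0],[0.03,0.15,-0.123,0,0,0,0]]'
python3 - <<'E'
from h import *
import json
c=manip.get_calibration('wrist');w=manip.get_image('wrist')[:,:,::-1]
json.dump({k:np.array(v).tolist() for k,v in c.items()},open('w2.json','w'))
cv2.imwrite("pics/w2.png",w);print(proj(c,[[.53,.028,.055],[.53,.028,.008]]))
E
```

```text
time: 5.5
tcp_pos: [0.5184, -0.0549, 0.305]
orientation: [[0.117, 0.993, -0.001], [0.993, -0.117, -0.0], [-0.001, -0.001, -1.0]]
force: [0.3, -1.3, -2.3]
gripper_width: 0.466
grasp_force: 29.9
[[320.08727091 129.94918358]
 [319.96490566 130.06291076]]
```

View pics/w2.png

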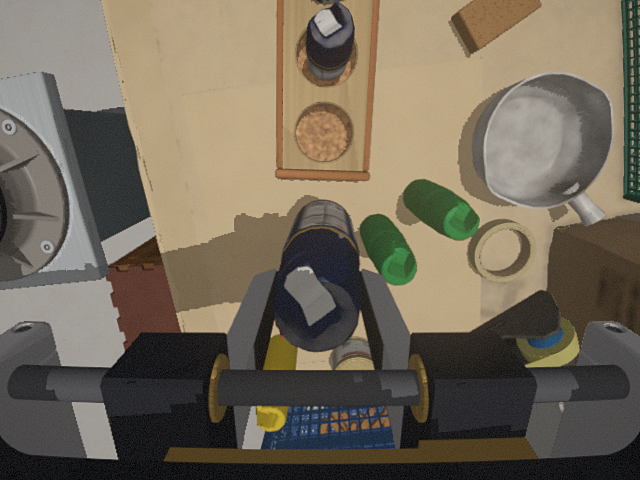

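The hole is visible at about (323,132), with its rim spanning roughly 295–353 by 102–162. That is a few pixels right of the prediction. The held can's lower end is at about (325,201–235).

```bash
python3 - <<'E'
from h import *
import json
c=json.load(open('w2.json'));s=manip.sense();print(s['tcp_pos'])
for uv in((323.5,132),):print(atz(c,uv,.055))
t=np.arange(0,6.3,.1);ci=np.c_[np.cos(t),np.sin(t),0*t]
im=cv2.resize(cv2.imread('pics/w2.png'),None,fx=3,fy=3,interpolation=cv2.INTER_CUBIC)
def dr(o,r,col):
    p=proj(c,np.array(o)+r*ci); cv2.polylines(im,[np.int32(p*3+1)],True,col,1)
h=atz(c,(323.5,132),.055);dr(h,.036,(0,255,0))
T=s['tcp_pos'];dr([T[0],T[1]+.001,T[2]-.096],.026,(0,0,255))
cv2.imwrite('pics/w2c.png',im[270:860,700:1300])
E
```

```text
[ 0.51916458 -0.05574781  0.30507364]
[0.534 0.025 0.055]
```

View pics/w2c.png

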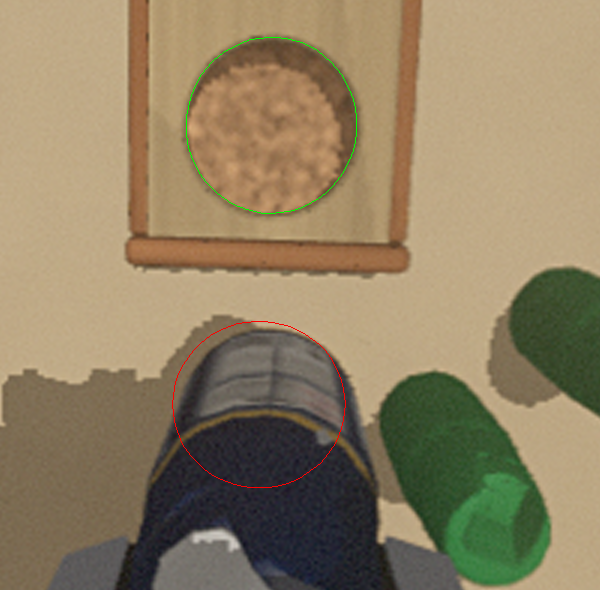

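The rim overlay (green) matches the hole, so the hole centre is (0.534,0.025). The can's bottom appears about 3–4 mm to +x and 1–2 mm to -y of the nominal TCP axis (red), so I'll correct for that. I'll go above the hole and lower to just over the cover.

```bash
python3 -m jog '[[0.03,0.02,0,0,0,0,0],[0.03,0.05,0.001,0,0,0,0],[0.03,0.07,0.001,0,0,0,0],[0.03,0.082,0.001,0,0,0,0],[0.03,0.082,0.001,0,0,0,0],[0.03,0.082,0.001,0.02,0,0,0],[0.03,0.082,0.001,0.05,0,0,0],[0.03,0.082,0.001,0.08,0,0,0],[0.03,0.082,0.001,0.11,0,0,0],[0.03,0.082,0.001,0.13,0,0,0],[0.03,0.082,0.001,0.14,0,0,0],[0.03,0.082,0.001,0.14,0,0,0],[0.03,0.082,0.001,0.14,0,0,0]]'
python3 - <<'E'
from h import *
s=manip.sense();T=s['tcp_pos'];print(T)
t=np.arange(0,6.3,.1);ci=np.c_[np.cos(t),np.sin(t),0*t];o=[]
for n in('scene','side'):
    im=manip.get_image(n)[:,:,::-1];c=manip.get_calibration(n)
    u,v=proj(c,[.534,.025,.07])[0].astype(int)
    im=cv2.resize(im[v-60:v+40,u-50:u+50],None,fx=4,fy=4,interpolation=cv2.INTER_CUBIC)
    for q,r,col in(([.534,.025,.055],.036,(0,255,0)),([.534,.025,.07],.026,(0,0,255))):
        p=proj(c,np.array(q)+r*ci);cv2.polylines(im,[np.int32((p-[u-50,v-60])*4+1.5)],True,col,1)
    o.append(im)
cv2.imwrite('pics/ab.png',np.hstack(o))
E
```

```text
time: 6.63
tcp_pos: [0.5307, 0.0256, 0.1661]
orientation: [[0.119, 0.993, -0.0], [0.993, -0.119, 0.0], [0.0, -0.0, -1.0]]
force: [-0.3, -0.4, -1.6]
gripper_width: 0.468
grasp_force: 29.9
[0.5307104  0.02557767 0.16609214]
```

View pics/ab.png

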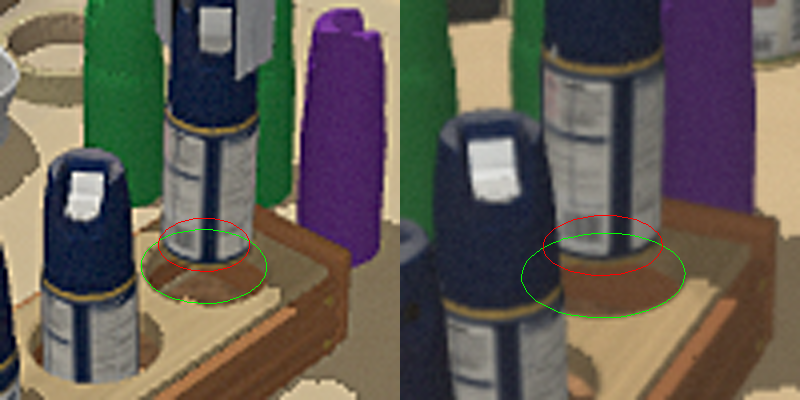

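Both views show the can over the hole, within 2–3 mm of the expected outline, and upright. Lowering it now.

```bash
python3 -m jog '[[0.03,0,0,0.01,0,0,0],[0.03,0,0,0.02,0,0,0],[0.03,0,0,0.03,0,0,0],[0.03,0,0,0.04,0,0,0],[0.03,0,0,0.048,0,0,0],[0.03,0,0,0.054,0,0,0],[0.03,0,0,0.057,0,0,0],[0.03,0,0,0.057,0,0,0],[0.03,0,0,0.057,0,0,0],[0.03,0,0,0.057,0,0,0]]'
```

```text
time: 7.57
tcp_pos: [0.5306, 0.0262, 0.1093]
orientation: [[0.118, 0.993, 0.001], [0.993, -0.118, 0.0], [0.0, 0.001, -1.0]]
force: [-0.4, 0.6, -2.4]
gripper_width: 0.468
grasp_force: 29.9
```

Bottom is about 5 mm above the floor with no contact. Creeping down until it touches.

```bash
python3 -m jog '[[0.03,0,0,0.001,0,0,0],[0.03,0,0,0.002,0,0,0],[0.03,0,0,0.003,0,0,0],[0.03,0,0,0.004,0,0,0],[0.03,0,0,0.005,0,0,0],[0.03,0,0,0.005,0,0,0],[0.03,0,0,0.005,0,0,0]]'
```

```text
time: 8.15
tcp_pos: [0.5304, 0.0262, 0.104]
orientation: [[0.118, 0.993, 0.0], [0.993, -0.118, 0.0], [0.0, 0.0, -1.0]]
force: [-0.2, 0.2, 0.1]
gripper_width: 0.466
grasp_force: 29.9
```

Weight has gone off the wrist, so the can is on the floor. Releasing and retreating upward.

```bash
python3 -m jog '[[0.05,0,0,0,0,0,0],[0.06,0,0,0,0,0,0],[0.08,0,0,0,0,0,0],[0.08,0,0,0,0,0,0],[0.09,0,0,0,0,0,0],[0.09,0,0,0,0,0,0],[0.09,0,0,-0.01,0,0,0],[0.09,0,0,-0.04,0,0,0],[0.09,0,0,-0.08,0,0,0],[0.09,0,0,-0.12,0,0,0],[0.09,0,0,-0.16,0,0,0],[0.09,0,0,-0.18,0,0,0],[0.09,0,0,-0.18,0,0,0],[0.09,0,0,-0.18,0,0,0]]'
python3 - <<'E'
from h import *
t=np.arange(0,6.3,.1);ci=np.c_[np.cos(t),np.sin(t),0*t];o=[]
for n in('scene','side'):
    im=manip.get_image(n)[:,:,::-1];c=manip.get_calibration(n)
    u,v=proj(c,[.534,.025,.07])[0].astype(int)
    im=cv2.resize(im[v-70:v+40,u-50:u+50],None,fx=4,fy=4,interpolation=cv2.INTER_CUBIC)
    for q,r,col in(([.534,.025,.055],.036,(0,255,0)),([.534,.025,.055],.026,(0,0,255))):
        p=proj(c,np.array(q)+r*ci);cv2.polylines(im,[np.int32((p-[u-50,v-70])*4+1.5)],True,col,1)
    o.append(im)
cv2.imwrite('pics/end.png',np.hstack(o))
print([([round(float(v),3) for v in d['centre']],round(d['confidence'],2)) for d in manip.search_frame('spray_can_center','side')])
E
```

```text
time: 9.32
tcp_pos: [0.5307, 0.0263, 0.2857]
orientation: [[0.118, 0.993, 0.003], [0.993, -0.118, -0.0], [0.0, 0.003, -1.0]]
force: [0.1, -0.8, -0.7]
gripper_width: 0.953
grasp_force: 0.0
[([0.598, -0.111, 0.135], 0.97), ([0.423, -0.294, 0.086], 0.94), ([0.514, -0.079, 0.1], 0.85), ([0.66, -0.059, 0.095], 0.62), ([0.53, 0.045, 0.122], 0.57)]
```

View pics/end.png

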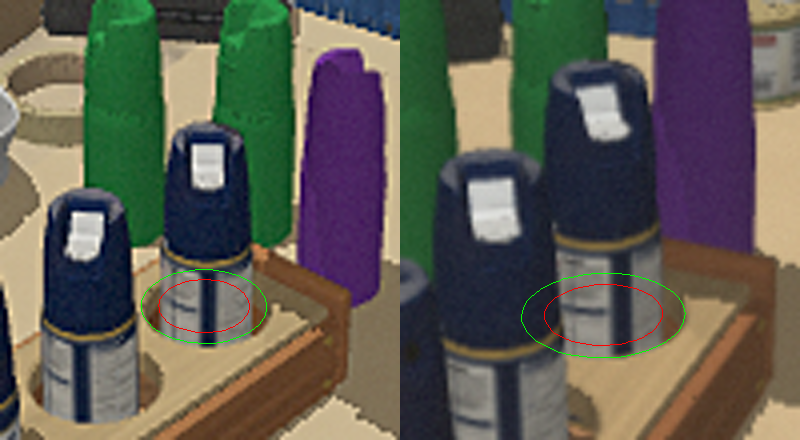

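The can stands upright on the rack floor, level with its neighbours and within about 2 mm of the rim's centre, and the gripper is clear.

```bash
python3 -c "
from cell import manip
print(manip.close_job())"
```

```text
the job is handed in; nothing more can be done
None
```

I gripped the loose blue can, lowered it into the rack's empty place until it touched the floor, then released it; it stands upright about 2 mm from centre, the glue bottle was not touched, and I handed the job in at about 9.5 s (no verdict was returned).

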